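# Wedge a clock case tight in its gluing jig

### The arm

A 7-joint arm with a two-finger parallel gripper is mounted at the origin on the work surface. World frame = base frame: x ahead of the robot, y to its left, z up, the work surface at z = 0. Lengths are in m, angles in rad, forces in N, time in s.
With the tool pointing down it reaches from about 0.35 to 0.9 m from the base axis. Payload 8.1 kg.
Tool frame: the origin (TCP) lies at the very end of the fingers, on their centre line; the grasp point (between the pads) lies 19 mm behind it (arm.tcp_to_grasp is the z of the grasp point in the tool frame, in m); z points along the fingers, y is the line along which they close (so a half turn about z gives the same grasp; the last joint's range is limited). The gripper opens to 92 mm and grips with 3 to 60 N. Pads are 19 mm wide; open, the fingers measure 130 mm over their backs; the gripper's body (75 mm by 190 mm) begins 47 mm behind the grasp point.
Start: joints at [1.143, 0.434, 0.025, 1.573, -0.012, 1.134, -0.075], TCP at [0.199, -0.592, 0.227] pointing down, gripper open.
Joint ranges: [-2.62, 2.62], [-0.44, 2.09], [-1.27, 1.32], [0.08, 2.57], [-1.32, 4.46], [0.12, 2], [-2.74, 2.74]. Speed limits (rad/s): [2.22, 2.22, 3.01, 3.01, 3.14, 3.14, 3.14].

### API

Orientations are given as a rotation vector (axis times angle).
In Python, from cell import readout, vision, sign_off, arm gives the robot as it stands. The module is installed in compiled form; this text tells all that it offers.
- The arm moves only by the shell command python3 -m creep 'ROWS' [FORCE]. ROWS is JSON, a list of rows, each a list of 5 numbers: the shift along the tool's x, y, z in units of 4 cm (1.0 is 4 cm), then the turn about the tool's z in units of 4 degrees (1.0 is 4 degrees), then the opening, from 0 (shut) to 1 (fully open). A call has 1 to 12 rows; each row shifts and turns the commanded pose from where the row before left it, along the tool's axes as they then stand; what a row does not reach is not made up. A row lasts 1/8 s, in which the tool goes at most 62.5 mm and 10.7 degrees, less where a joint would pass 70% of its speed; a pose out of reach is approached as far as the arm can. A call with a number of a shift or a turn outside -1 to 1 is refused whole. A call with a gripper value outside its range is refused whole. The fingers move at their own pace and stop on an object; FORCE is the grip in N (left out, the last holds). Time passes only in rows, so rows that do not move let the fingers close. It gives the time, the measured TCP pose, the force, the opening and the grip force at its end, in the units of the state.
- readout.observe(): the state, without advancing time (a new reading comes with each control period).
- vision.get_image(name): name is "scene" or "top" or "wrist"; returns a dict with "pixels" (384x512x3 uint8, blue, green, red), "z_map" (384x512 float32, m along the optical axis (not along the pixel's ray), 0 where there is no reading), "camera_matrix" (3x3 intrinsics, pixels), "k1" (the pictures are not rectified: a ray, as slopes to the right and down, at radius r is drawn at 1 + k1 r^2 times it, then the intrinsics apply), "position" and "rotation" of the camera in the world. Camera axes: x right, y up, looking along -z (the intrinsics and any distortion apply to the point x, -y, -z); pixel columns grow to the right and rows downward; lengths in m; the calibration is good to about 2 mm. A picture is of the moment at which its call begins.
- sign_off(): hands the job in; it is judged then, once.
The state is a dict: "clock": time; "joints": joint angles; "dq": joint speeds; "joint_efforts": joint torques, N m; "position": TCP position; "ee_rot": TCP orientation; "force": force on the tool from outside, world axes, zero at the start; "ft_torque": the same for the moment, N m; "width": opening from 0.0 (shut) to 1.0 (fully open); "gripper_force": force on a finger pad.
Only numpy, scipy, OpenCV 4.12 (cv2) and the standard library are available. Lean on these libraries where they do the work, as an engineer would, in place of code of your own. Each camera call takes 0.05 s, during which the arm holds its last target. There are 200 camera calls.

### The job

Clamp the little roofless clock case in its gluing jig: stand the yellow wedge, thin end down, loosely in the gap between the case and the slanted keeper block and let go of it, then tap it down with the small mallet until it locks and holds the case tight against the end stop, firmly but without bruising the wood. Put the mallet back upright on its cork mat and leave the other things alone.

Things in the scene. Friction and masses are not known exactly. Their poses are not given: they have to be found in the camera images.
- jig: Gluing jig screwed to the bench: waxed base 130 (x) by 195 (y) by 20 mm, slippery; origin at the centre of its underside, z up, y along the clamping line. At its -y end a dark end stop, top 105 mm above the bench, its clamping face the plane y = -65 mm looking to +y. On the base, from the stop towards +y: the clock case, the gap for the wedge, the keeper block.
- case: Clock case without roof, an open-topped wooden box 80 (x) by 90 (y) by 90 mm high with a dial, about 0.5 kg, loose on the jig; origin at the centre of its underside, axes along the jig's. At the start about 1 to 4 mm short of the end stop and up to 0.015 rad askew; the wedge must push it to the stop (centre at jig y = -20 mm).
- wedge: Yellow wooden wedge, 110 long, 26 mm wide (x), 60 g. Origin at the centre of its thin end, z up to the thick end. Thin end 8 mm thick (y -4 to +4). The -y face is straight and goes flat against the case; the +y face slants out by 18 mm per 100 mm, matching the keeper. Grip its flat sides x = -13 and +13 mm. It belongs at the gap's mid-width (jig x = 0), axes along the jig's.
- wedge_top (a point): Where to strike: middle of the wedge's flat thick end, about 26 by 26 mm, 110 mm from the thin end, 9 mm to +y of its z axis. Let in loosely, the wedge stops with the thin end 15 to 65 mm above the base. Tapped, it sinks up to 30 mm while the case slides home, then resists: a push of 15 to 25 N locks it and friction keeps it; more than 35 N bruises the wood.
- rack: Dark wooden wedge rack, 75 by 85 mm, 47 mm high, fixed; origin at the centre of the pocket on its underside. The wedge stands upright in the pocket, its thin end 12 mm above the bench, axes parallel to the rack's, 75 mm of it above the rack.
- mallet: Upright wooden mallet, 132 mm high, 0.3 kg, standing on its striking face, a flat round rubber foot 42 mm across; origin at the centre of that face, z up. Head 43 mm across up to 40 mm, above it a round handle 25 mm across. Strike by lowering the foot on the wedge's thick end.
- mallet_grip (a point): Point on the mallet's axis 100 mm above its striking face, where to grip the handle.
- mat: Cork mat of the mallet, round, 100 mm across, 4 mm thick, fixed; origin at the centre of its underside.
- roof: Loose gable roof of the clock, 110 by about 110 mm, 50 mm high, a bystander; origin at the centre of its underside.
- bauble: Red glass ball 68 mm across sitting on a small brass ring, a fragile bystander; origin at its centre.
- gluepot: Closed glue jar 54 mm across, 75 mm high, a bystander; origin at the centre of its underside.
- keeper_top (a point): Rough mark for the dark keeper block at the jig's +y end (60 mm wide in x, 90 mm high): mid-width, level with its top, at jig y = 44 mm. Its steel face looks to -y and leans back 18 mm per 100 mm of height, so the gap narrows downward; the block is bolted up to 2.5 mm nearer or farther, so the face lies at jig y = 25 to 30 mm at its foot, 41 to 46 mm at its top.
Things that resemble listed ones, but are neither listed nor needed, are in the scene too. What is shaped like the case but purple is not meant. Of the things shaped like the wedge, the yellow one is meant.

How it is judged:
By the outcome, as a careful person would: the job done as asked, in the order asked, and still so for the second after the job is handed in, with the robot touching nothing.
It also fails if it takes over 72 s, if anything falls off the work surface, if the arm or the gripper's body presses on something with over 40 N, if the wrist force passes 120 N, or if a joint passes its speed limit or range.

## Working session

There is one attempt and no reset: what is moved stays moved. The work goes in short steps, Python scripts to look and compute and a shell command to move; the robot and the scene stay as the last step left them, time stands still between calls to the robot, and variables do not carry over. Pictures are saved under pics/ and viewed, at most 10 in all, crops included, and the job is handed in when it is done.

```bash
mkdir -p pics
cat > h.py <<'E'
import numpy as np, cv2
from cell import readout, vision, arm
def grab(n,save=None):
    d=vision.get_image(n)
    if save: cv2.imwrite('pics/'+save,d['pixels'])
    np.savez('/tmp/%s.npz'%n,**d)
    return d
def rays(d,uv):
    K=np.array(d['camera_matrix']); k=float(d['k1'])
    uv=np.atleast_2d(np.array(uv,float))
    x=cv2.undistortPoints(uv.reshape(-1,1,2),K,np.array([k,0,0,0.])).reshape(-1,2)
    v=np.c_[x[:,0],-x[:,1],-np.ones(len(x))]
    return v@np.array(d['rotation']).T, v
def plane(d,uv,z):
    r,_=rays(d,uv); p=np.array(d['position'])
    return p+r*((z-p[2])/r[:,2])[:,None]
def cloud(d,mask=None):
    z=d['z_map']; m=z>0
    if mask is not None: m&=mask
    v,u=np.nonzero(m); r,_=rays(d,np.c_[u,v])
    return np.array(d['position'])+r*z[v,u][:,None], np.c_[u,v]
E
python3 - <<'E'
from h import *
for n in ['scene','top']:
    d=grab(n,n+'0.png'); print(n,d['position'],np.round(d['rotation'],3).tolist(),d['k1'],np.diag(d['camera_matrix']))
s=readout.observe(); print({k:np.round(v,3).tolist() for k,v in s.items()}, arm.tcp_to_grasp)
E
```

```text
scene [ 0.88081456 -0.52004535  0.97107426] [0.594, 0.159, 0.498] -0.13394124382807848 [414.56267546 414.56267546   1.        ]
top [ 0.41073664 -0.00507856  0.89762241] [0.165, -0.129, -1.552] -0.028956351349867536 [352.31857454 352.31857454   1.        ]
{'clock': 0.1, 'joints': [1.143, 0.435, 0.025, 1.574, -0.012, 1.134, -0.075], 'dq': [0.001, -0.002, -0.001, -0.002, -0.0, 0.001, -0.002], 'joint_efforts': [0.004, -66.912, 0.989, -31.514, -0.06, 0.037, 0.0], 'position': [0.199, -0.592, 0.226], 'ee_rot': [-3.099, -0.508, 0.001], 'force': [0.466, 0.593, -0.543], 'ft_torque': [-0.021, -0.03, 0.002], 'gripper_force': 0.0, 'width': 0.996} -0.0188
```

View pics/top0.png

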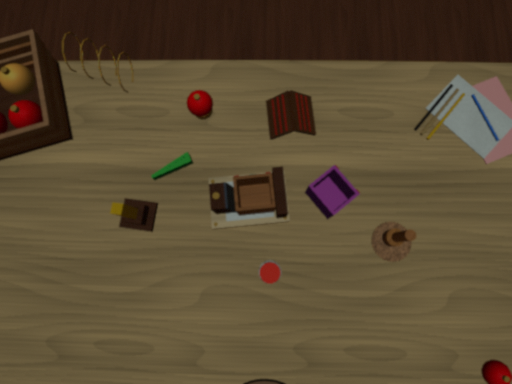

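View pics/scene0.png

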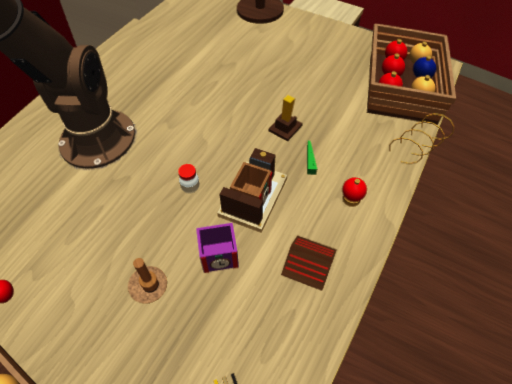

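The top view shows the jig at (248,200), with its keeper at (221,196) and its stop at (280,192). The mallet and mat are at (395,238), the roof at (290,115) and the glue jar at (270,272).

What could be mistaken for what, by top-view pixel:
- **Wedge:** yellow in the rack at (117,210), or green at (172,166). I choose yellow.
- **Case:** brown in the jig at (255,192), or purple at (332,191). I choose brown.
- **Bauble:** red ball at (200,103), or red ball at (497,372). I won't touch either.

```bash
sed -i "s/    np.savez/    d['rotation']=cv2.Rodrigues(np.array(d['rotation'],float))[0] if np.array(d['rotation']).size==3 else d['rotation']\n    np.savez/" h.py
python3 - <<'E'
from h import *
def rect(p): 
    r=cv2.minAreaRect((p[:,:2]*1000).astype(np.float32)); return np.round(r[0],1),np.round(r[1],1),round(r[2],1)
D={n:grab(n) for n in ['top','scene']}
for n,d in D.items():
    P,uv=cloud(d); hsv=cv2.cvtColor(d['pixels'],cv2.COLOR_BGR2HSV)[uv[:,1],uv[:,0]].astype(int)
    H,S,V=hsv.T
    tb=P[(abs(P[:,2])<.02)&(P[:,0]>.3)&(P[:,0]<.6)&(abs(P[:,1])<.4)]; print(n,'table z',np.median(tb[:,2]),tb[:,2].std())
    near=lambda x,y,r:(np.hypot(P[:,0]-x,P[:,1]-y)<r)
    c=plane(d,[[117,210],[140,214],[248,196],[402,237],[221,196],[280,192]],.05) if n=='top' else None
    if c is not None: print(np.round(c,3).tolist()); C=c
    w=near(*C[0,:2],.08)&(H>20)&(H<35)&(S>150)&(P[:,2]>.05)
    print('yellow',w.sum(),np.median(P[w],0),'top',rect(P[w&(P[:,2]>.112)]),P[w,2].max())
    rk=near(*C[1,:2],.09)&(P[:,2]>.035)&(P[:,2]<.06); print('rack',rk.sum(),rect(P[rk]))
    j=near(*C[2,:2],.14)&(P[:,2]>.012)&(P[:,2]<.028)&(S<120); print('base',j.sum(),rect(P[j]))
    j=near(*C[2,:2],.14)&(P[:,2]>.012)
    print('base all',rect(P[j]))
    j=near(*C[2,:2],.14)&(P[:,2]>.1)&(P[:,2]<.12)&near(*C[4,:2],.06); print('keeper top',j.sum(),rect(P[j]))if j.sum() else 0
    j=near(*C[5,:2],.09)&(P[:,2]>.095)&(P[:,2]<.12)&(V<70); print('stop top',j.sum(),rect(P[j]),np.median(P[j],0))
    m=near(*C[3,:2],.08)&(P[:,2]>.12); print('mallet top',m.sum(),np.median(P[m],0),rect(P[m]))
    m=near(*C[3,:2],.08)&(P[:,2]>.06)&(P[:,2]<.12); print('handle',m.sum(),np.median(P[m],0))
    m=near(*C[3,:2],.09)&(P[:,2]>.002)&(P[:,2]<.03);print('mat',m.sum(),np.median(P[m],0),rect(P[m]))
    cv2.imwrite('pics/c_%s.png'%n, cv2.resize(d['pixels'][150:250,90:300] if n=='top' else d['pixels'][85:235,200:330],None,fx=3.7,fy=3.7,interpolation=2))
E
```

```text
top table z -2.998900274953087e-05 0.0034286100931709062
[[0.513, 0.369, 0.05], [0.504, 0.311, 0.05], [0.552, 0.048, 0.05], [0.458, -0.321, 0.05], [0.551, 0.114, 0.05], [0.563, -0.03, 0.05]]
yellow 155 [0.50684751 0.33732616 0.12125522] top (array([508. , 340.4]), array([28.5, 26. ]), 82.3) 0.12561561556469025
rack 293 (array([506.7, 330.9]), array([52.4, 48.2]), 83.5)
base 1091 (array([549.4,  48.6]), array([130.7, 195.2]), 6.4)
base all (array([549.4,  48.6]), array([130.7, 195.2]), 6.4)
keeper top 606 (array([549.9,  99.2]), array([70.1, 78.9]), 88.8)
stop top 602 (array([554.1,   6.8]), array([110.4,  92.9]), 6.4) [ 0.55761409 -0.02442624  0.1046804 ]
mallet top 114 [ 0.45748875 -0.3070673   0.13235824] (array([ 458.4, -307.9]), array([22.4, 23.9]), 41.0)
handle 97 [ 0.45606001 -0.29802365  0.0927836 ]
mat 944 [ 0.43947026 -0.30230002  0.00364313] (array([ 455.9, -321.6]), array([170.2, 177.1]), 29.9)
scene table z -0.0003776600195288804 0.0035262135281118843
yellow 55 [0.51053434 0.33874665 0.11989159] top (array([511.5, 339.2]), array([27.9, 26.4]), 76.4) 0.12323057316581687
rack 191 (array([509. , 328.8]), array([50.7, 50.8]), 84.2)
base 665 (array([551.9,  49.4]), array([130.6, 197.7]), 6.1)
base all (array([552.,  49.]), array([131. , 198.6]), 6.2)
keeper top 447 (array([551.1, 100.5]), array([81. , 70.9]), 2.2)
stop top 309 (array([557.7,   4.6]), array([107.9,  94.5]), 6.6) [ 0.55588787 -0.03246723  0.10306343]
mallet top 114 [ 0.46244652 -0.31062184  0.13154524] (array([ 461.3, -309.3]), array([25.9, 24.8]), 23.3)
handle 113 [ 0.46919609 -0.31430909  0.09120834]
mat 853 [ 0.46491387 -0.32378622  0.00356961] (array([ 459.4, -320. ]), array([170.5, 170.7]), 60.2)
```

View pics/c_top.png

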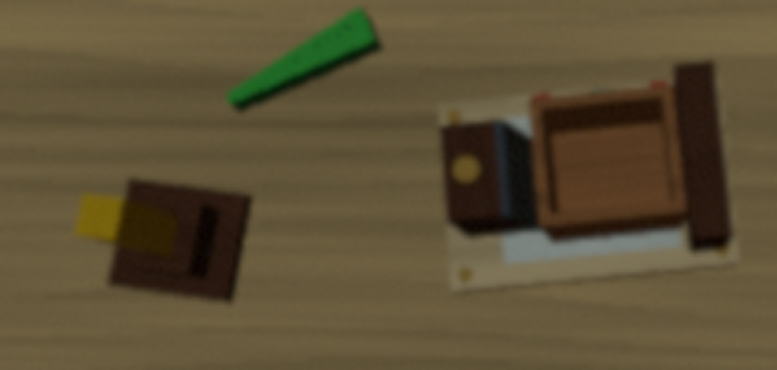

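The crop shows the yellow wedge standing in the dark rack, about (75-175, 195-250), and the green decoy lying free. The keeper (440-530) is left of the case and the stop (700) is right of it, so jig +y is world +y. Next I need to know which way the wedge slants in the rack.

```bash
cat >> h.py <<'E'
def L(n):
    return dict(np.load('/tmp/%s.npz'%n))
def rows_to(target_xyz, target_yaw_deg):
    """yaw = world angle of tool x axis; prints total shift in tool units at the current orientation, and turn"""
    s=readout.observe(); R=cv2.Rodrigues(np.array(s['ee_rot']))[0]
    yaw=np.degrees(np.arctan2(R[1,0],R[0,0])); d=(R.T@(np.array(target_xyz)-s['position']))/.04
    t=-(((target_yaw_deg-yaw)+90)%180-90)/4   # tool z down: + turn lowers world yaw; grasp symmetric
    print('t',round(s['clock'],2),'pos',np.round(s['position'],4),'yaw',round(yaw,1),'tilt',np.round(R[:,2],3),'F',np.round(s['force'],1),'w',round(s['width'],3),'gf',s['gripper_force'],'q7',round(s['joints'][6],2))
    print('shift units',np.round(d,2),'turn units',round(t,2))
E
python3 - <<'E'
from h import *
for n in ['top','scene']:
    d=L(n); P,uv=cloud(d); H,S,V=cv2.cvtColor(d['pixels'],cv2.COLOR_BGR2HSV)[uv[:,1],uv[:,0]].astype(int).T
    w=(np.hypot(P[:,0]-.508,P[:,1]-.338)<.04)&(H>18)&(H<36)&(S>120)&(P[:,2]>.05)
    Q=P[w]
    for a,b in [(.05,.07),(.07,.09),(.09,.11),(.115,.13)]:
        q=Q[(Q[:,2]>a)&(Q[:,2]<b)]
        if len(q): print(n,a,len(q),np.round(np.c_[q.min(0),np.median(q,0),q.max(0)]*1000,1).tolist())
    r=(np.hypot(P[:,0]-.508,P[:,1]-.325)<.08)&(P[:,2]>.04)&(P[:,2]<.054)&~w
    q=P[r]; print(cv2.minAreaRect((q[:,:2]*1000).astype(np.float32)), r.sum())
    r=(np.hypot(P[:,0]-.508,P[:,1]-.325)<.08)&(P[:,2]>.003)&~w
    q=P[r]; print(cv2.minAreaRect((q[:,:2]*1000).astype(np.float32)), r.sum())
rows_to([.505,.31,.25],0)
E
python3 -c "
import cv2;a=cv2.imread('pics/scene0.png');cv2.imwrite('pics/w.png',cv2.resize(a[85:150,255:330],None,fx=7,fy=7,interpolation=2))"
```

```text
top 0.05 37 [[495.1, 505.7, 518.0], [321.8, 324.0, 326.9], [50.5, 61.0, 69.5]]
top 0.07 42 [[494.1, 506.7, 518.3], [322.7, 324.9, 344.5], [70.6, 80.5, 90.0]]
top 0.09 49 [[493.5, 505.3, 518.2], [323.8, 326.4, 350.7], [90.3, 99.9, 109.5]]
top 0.115 149 [[493.7, 507.0, 520.7], [325.7, 338.7, 355.2], [115.3, 121.3, 125.6]]
((506.9765930175781, 330.7889709472656), (51.85989761352539, 48.679100036621094), 82.2735595703125) 258
((512.6417846679688, 325.525390625), (140.29541015625, 141.4127960205078), 43.85793685913086) 914
scene 0.05 41 [[499.4, 512.6, 523.0], [321.0, 325.6, 339.8], [50.2, 60.6, 69.9]]
scene 0.07 55 [[496.2, 513.8, 523.4], [321.7, 326.0, 346.3], [70.6, 81.5, 90.0]]
scene 0.09 46 [[497.6, 515.9, 526.2], [323.0, 328.2, 347.7], [90.1, 100.3, 109.5]]
scene 0.115 63 [[496.8, 510.9, 526.2], [321.5, 336.3, 353.3], [115.5, 119.8, 123.2]]
((508.49810791015625, 329.07098388671875), (50.78131866455078, 50.200584411621094), 83.38594818115234) 138
((509.4245910644531, 321.9157409667969), (144.43304443359375, 135.89463806152344), 22.52622413635254) 573
t 0.2 pos [ 0.1993 -0.5921  0.2263] yaw 18.6 tilt [-0.     0.001 -1.   ] F [-1.1  0.2  0.7] w 1.004 gf 0.0 q7 -0.08
shift units [ 14.44 -18.94  -0.58] turn units 4.65
```

View pics/w.png

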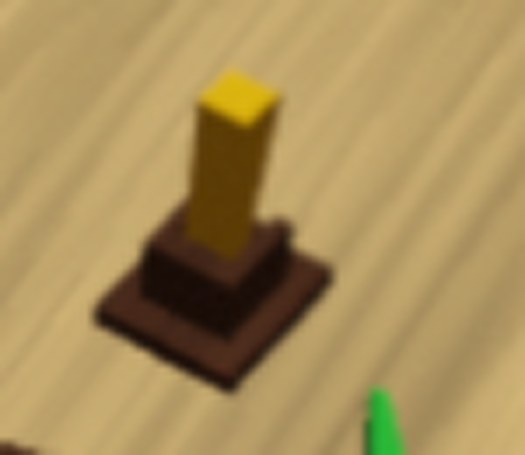

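The crop shows the wedge upright in the rack, its top at about (240,97). Its straight face is toward the viewer and the slant goes toward world +y, so wedge +y is world +y with a yaw of about -7°. Moving.

```bash
python3 -m creep '[[0,0,-0.05,-1,1],[0,0,-0.05,-1,1],[0,0,-0.05,-1,1],[0,0,-0.05,-1,1],[0,0,-0.05,-1,1],[0,0,-0.05,-1,1],[0,0,-0.05,-1,1],[0,0,-0.05,-1,1],[0,0,-0.05,-1,1],[0,0,-0.05,-1,1],[0,0,-0.05,-1,1],[0,0,-0.05,-1,1]]' 20
python3 -m creep '[[0,0,0,-1,1],[0,0,0,-1,1],[0,0,0,-1,1],[0,0,0,-1,1],[0,1,0,0,1],[0,1,0,0,1],[0,1,0,0,1],[0,1,0,0,1],[0,0.8,0,0,1],[1,0,0,0,1],[1,0,0,0,1],[1,0,0,0,1]]'
python3 -m creep '[[1,0,0,0,1],[1,0,0,0,1],[1,0,0,0,1],[1,0,0,0,1],[1,0,0,0,1],[1,0,0,0,1],[1,0,0,0,1],[1,0,0,0,1],[1,0,0,0,1],[1,0,0,0,1],[1,0,0,0,1],[1,0,0,0,1]]'
python3 -c "
from h import *
rows_to([.508,.339,.25],83)"
```

```text
clock: 1.7
position: [0.1993, -0.5922, 0.2506]
ee_rot: [-2.623, -1.728, -0.0]
force: [0.1, 0.2, -0.3]
width: 0.998
gripper_force: 0.0
clock: 3.2
position: [0.4054, -0.4967, 0.2503]
ee_rot: [-2.36, -2.073, -0.0]
force: [0.6, 0.3, 0.9]
width: 1.001
gripper_force: 0.0
clock: 4.7
position: [0.467, -0.0208, 0.2508]
ee_rot: [2.36, 2.073, -0.0]
force: [0.7, -1.1, 0.2]
width: 0.998
gripper_force: 0.0
t 4.7 pos [ 0.467  -0.0208  0.2508] yaw 82.6 tilt [ 0. -0. -1.] F [ 0.7 -1.1  0.2] w 0.998 gf 0.0 q7 -0.32
shift units [ 9.05 -0.14  0.02] turn units -0.1
```

```bash
python3 -m creep '[[1,0,0,0,1],[1,0,0,0,1],[1,0,0,0,1],[1,0,0,0,1],[1,0,0,0,1],[1,0,0,0,1],[1,0,0,0,1],[1,0,0,0,1],[1,-0.14,0,0,1],[0,0,0,0,1]]'
python3 - <<'E'
from h import *
d=grab('wrist','wr1.png'); rows_to([.508,.339,.25],83)
P,uv=cloud(d); H,S,V=cv2.cvtColor(d['pixels'],cv2.COLOR_BGR2HSV)[uv[:,1],uv[:,0]].astype(int).T
w=(np.hypot(P[:,0]-.508,P[:,1]-.338)<.04)&(H>18)&(H<36)&(S>120)&(P[:,2]>.05)
for a,b in [(.05,.07),(.07,.09),(.09,.11),(.115,.13)]:
    q=P[w&(P[:,2]>a)&(P[:,2]<b)]
    if len(q)>5: print(a,len(q),np.round(np.c_[q.min(0),np.median(q,0),q.max(0)]*1000,1).tolist(), cv2.minAreaRect((q[:,:2]*1000).astype(np.float32)))
print(d['position'])
E
```

```text
clock: 5.95
position: [0.5063, 0.3393, 0.2503]
ee_rot: [-2.353, -2.078, -0.0]
force: [-0.1, -0.6, -0.1]
width: 1.0
gripper_force: 0.0
t 6.0 pos [0.5071 0.337  0.2503] yaw 82.8 tilt [-0.001  0.    -1.   ] F [ 0.6 -0.9  0.9] w 0.999 gf 0.0 q7 -1.04
shift units [0.05 0.02 0.01] turn units -0.06
0.115 922 [[495.9, 510.2, 524.1], [325.7, 340.4, 354.9], [115.4, 119.0, 121.3]] ((510.2448425292969, 340.0594482421875), (27.1060791015625, 25.45529556274414), 82.5153579711914)
[0.51665289 0.42013844 0.40599255]
```

View pics/wr1.png

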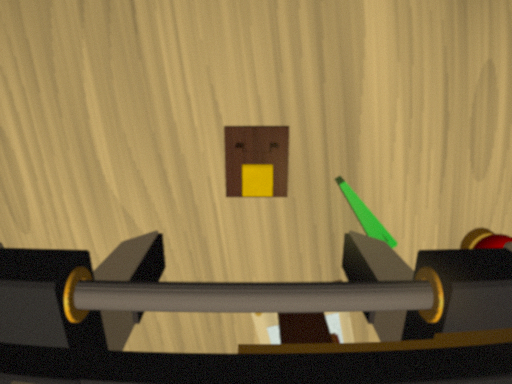

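The wrist view shows the wedge top at (258,180), square to the tool and between the fingers. I'll descend, grip and lift.

```bash
python3 -m creep '[[0.05,0.06,0.8,0,1],[0,0,0.8,0,1],[0,0,0.8,0,1],[0,0,0.8,0,1],[0,0,0.75,0,0.8],[0,0,0,0,0.5],[0,0,0,0,0.2],[0,0,0,0,0.1],[0,0,0,0,0.1],[0,0,0,0,0.1],[0,0,0,0,0.1]]' 20
python3 -c "
from h import *
rows_to([.508,.339,.25],83)"
```

```text
clock: 7.38
position: [0.5105, 0.3374, 0.0929]
ee_rot: [2.36, 2.074, 0.0]
force: [-0.3, -0.4, -0.1]
width: 0.287
gripper_force: 0.1
t 7.38 pos [0.5105 0.3374 0.0929] yaw 82.6 tilt [ 0.  0. -1.] F [-0.3 -0.4 -0.1] w 0.287 gf 0.061625910457223654 q7 -1.14
shift units [ 0.03 -0.07 -3.93] turn units -0.1
```

```bash
python3 -m creep '[[0,0,0,0,0.1],[0,0,0,0,0.1],[0,0,0,0,0.1],[0,0,-0.5,0,0.1],[0,0,-1,0,0.1],[0,0,-1,0,0.1],[0,0,-1,0,0.1],[0,0,-0.45,0,0.1],[0,0,0,-1,0.1],[0,0,0,-1,0.1],[0,0,0,-1,0.1],[0,0,0,-0.4,0.1]]' 20
python3 -m creep '[[-1,0,0,0,0.1],[-1,0,0,0,0.1],[-1,0,0,0,0.1],[-1,0,0,0,0.1],[-1,0,0,0,0.1],[-1,0,0,0,0.1],[-1,0,0,0,0.1],[-0.9,0.2,0,0,0.1],[0,0,0,0,0.1],[0,0,0,0,0.1]]' 20
python3 - <<'E'
from h import *
d=grab('wrist','wr2.png'); rows_to([.547,.0836,.25],96.3)
for n in ['top','scene','wrist']:
    d=L(n); P,uv=cloud(d)
    th=np.radians(6.3);c,s=np.cos(th),np.sin(th); q=P-[.5506,.0488,0]
    J=np.c_[q[:,0]*c+q[:,1]*s, -q[:,0]*s+q[:,1]*c, q[:,2]]*1000
    m=(abs(J[:,2]-110)<5)&(abs(J[:,0])<60)&(abs(J[:,1])<110)
    for x0 in (-25,0,25):
        k=m&(abs(J[:,0]-x0)<5); y=np.sort(J[k,1]); 
        g=np.nonzero(np.diff(y)>7)[0]
        print(n,x0,'edges',[np.round(y[i:i+2],1).tolist() for i in g],y[[0,-1]].round(1) if len(y) else '')
    m2=(abs(J[:,2]-105)<12)&(J[:,1]<-60)&(abs(J[:,0])<90)&(J[:,1]>-130)
    if m2.any(): print('stop',J[m2].min(0).round(1),J[m2].max(0).round(1))
    kk=m&(J[:,1]>30); 
    if kk.any(): print('keeper',cv2.minAreaRect(J[kk,:2].astype(np.float32)))
E
```

```text
clock: 8.88
position: [0.5102, 0.3371, 0.2504]
ee_rot: [-2.097, -2.339, 0.001]
force: [-0.7, -0.3, -1.1]
width: 0.283
gripper_force: 20.0
clock: 10.12
position: [0.5523, 0.0247, 0.2507]
ee_rot: [-2.098, -2.338, -0.0]
force: [-0.3, 0.7, -0.2]
width: 0.283
gripper_force: 20.0
t 10.18 pos [0.5522 0.0252 0.2507] yaw 96.3 tilt [-0.     0.001 -1.   ] F [-1.   0.3 -0.4] w 0.277 gf 19.999659354798496 q7 -0.25
shift units [1.46 0.03 0.02] turn units -0.01
top -25 edges [[-56.7, 19.9], [26.9, 43.7]] [-87.1  81.9]
top 0 edges [[-71.0, -62.2], [-56.8, 20.3], [27.1, 43.6]] [-89.9  82.5]
top 25 edges [[-57.0, 20.4], [27.2, 43.8]] [-89.9  83.3]
stop [-56.3 -90.2  93.3] [ 54.  -60.1 113.8]
keeper ((-1.502838134765625, 63.34638214111328), (40.02214431762695, 60.58854675292969), 89.89110565185547)
scene -25 edges [[-89.6, -82.1], [-50.3, 19.2], [26.2, 42.0]] [-91.6  85.4]
scene 0 edges [[-54.8, 19.3], [27.2, 40.1]] [-90.6  83. ]
scene 25 edges [[-89.7, -82.2], [-55.8, 19.3], [26.3, 42.2]] [-89.7  82.7]
stop [-54.4 -92.2  93.1] [ 56.3 -60.1 112.6]
keeper ((0.6916427612304688, 62.361175537109375), (44.68790054321289, 61.212215423583984), 88.59150695800781)
wrist -25 edges [[-54.5, 20.5], [27.3, 45.1]] [-62.1  83.3]
wrist 0 edges [[-54.6, 20.5], [27.6, 45.0]] [-54.8  83.2]
wrist 25 edges [[-54.3, 20.6], [27.6, 45.1]] [-61.3  83.2]
stop [-54.3 -87.3  93.2] [ 55.4 -60.  109. ]
keeper ((-0.03269767761230469, 64.16128540039062), (38.234619140625, 60.0017204284668), 89.88714599609375)
```

View pics/wr2.png

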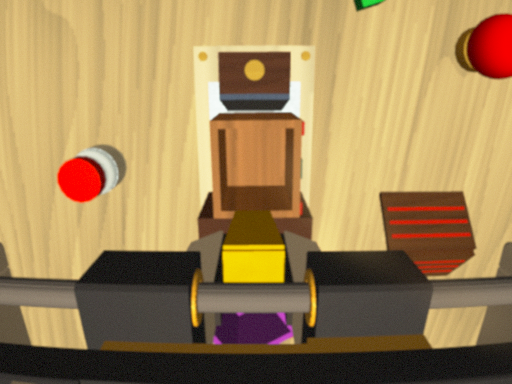

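The view shows the gripped wedge at (252,245), with the case at (255,165) and the keeper at (254,80) straight ahead. The gap runs from jig y = 27.6 to 45.0 at the top and the keeper is centred on x = 0. Next is where the wedge sits in the hand.

Run:
```python
from h import *
d=L('wrist'); P,uv=cloud(d); H,S,V=cv2.cvtColor(d['pixels'],cv2.COLOR_BGR2HSV)[uv[:,1],uv[:,0]].astype(int).T
th=np.radians(6.3);c,s=np.cos(th),np.sin(th)
def J(p): q=np.atleast_2d(p)-[.5506,.0488,0]; return np.c_[q[:,0]*c+q[:,1]*s,-q[:,0]*s+q[:,1]*c,q[:,2]]*1000
Q=J(P); t=J(readout.observe()['position'])[0]; print('tcp',t.round(1))
w=(H>18)&(H<36)&(S>120)&(Q[:,2]>130)&(abs(Q[:,0])<25)&(Q[:,1]<30)
R=Q[w]-t; print(w.sum(),R.min(0),R.max(0))
for a in range(-90,40,10):
    r=R[(R[:,2]>=a)&(R[:,2]<a+10)]
    if len(r)>4: print(a,len(r),np.round(np.c_[r.min(0),np.median(r,0),r.max(0)],1).tolist())
f=R[(R[:,2]>-70)&(R[:,2]<20)]; print('slope dy/dz',np.polyfit(f[:,2],f[:,1],1),'dx/dz',np.polyfit(f[:,2],f[:,0],1))
```

```text
tcp [ -1.  -23.6 250.7]
6337 [-24.03240274  -8.73885751 -83.29250287] [ 25.93725675  36.7617163  104.67664402]
-90 5 [[-1.4, 3.8, 9.7], [-8.7, -8.4, -8.3], [-83.3, -82.5, -82.1]]
-80 68 [[-12.7, -0.7, 11.6], [-8.1, -6.6, -5.5], [-79.5, -74.7, -70.8]]
-70 71 [[-12.4, -0.6, 11.7], [-5.6, -4.4, -3.5], [-69.1, -64.0, -61.7]]
-60 92 [[-12.6, -1.2, 12.1], [-3.4, -2.2, -1.0], [-59.6, -54.8, -50.0]]
-50 100 [[-12.5, 0.4, 12.0], [-1.0, 0.0, 1.2], [-50.0, -45.7, -41.0]]
-40 126 [[-12.6, -0.2, 12.4], [1.3, 2.4, 3.7], [-39.4, -34.9, -30.3]]
-30 137 [[-12.7, 0.1, 12.6], [3.4, 4.8, 5.9], [-29.6, -24.8, -20.0]]
-20 174 [[-12.7, 0.1, 12.4], [5.6, 7.0, 8.2], [-20.0, -15.1, -10.0]]
-10 199 [[-13.3, -0.4, 13.5], [8.2, 9.3, 10.4], [-10.0, -5.0, -0.0]]
0 253 [[-14.4, 0.1, 14.4], [8.9, 11.5, 12.9], [0.0, 5.0, 10.0]]
10 324 [[-14.6, -0.3, 15.1], [8.6, 13.8, 15.2], [10.1, 15.4, 19.9]]
20 2424 [[-13.8, 0.1, 14.9], [-0.8, 8.9, 16.5], [20.0, 25.9, 30.0]]
30 57 [[-14.0, 12.9, 14.0], [2.8, 7.4, 9.6], [30.1, 31.5, 38.8]]
slope dy/dz [ 0.2227664  10.21435336] dx/dz [ 0.00362041 -0.09255693]
```

```bash
python3 -m creep '[[0.8,0.03,0,0,0.1],[0.8,0,0,0,0.1],[0.13,0,0.3,0,0.1],[0,0,0.6,0,0.1],[0,0,0.3,0,0.1],[0,0,0,0,0.1],[0,0,0.2,0,0.1],[0,0,0.2,0,0.1],[0,0,0.2,0,0.1],[0,0,0.2,0,0.1],[0,0,0,0,0.1]]' 8
python3 - <<'E'
from h import *
s=readout.observe(); th=np.radians(6.3);c,si=np.cos(th),np.sin(th); q=np.array(s['position'])-[.5506,.0488,0]
print('jig',np.round(1000*np.array([q[0]*c+q[1]*si,-q[0]*si+q[1]*c,q[2]]),1),np.round(s['force'],1),np.round(s['ft_torque'],2))
E
```

```text
clock: 11.55
position: [0.5459, 0.0928, 0.17]
ee_rot: [-2.097, -2.338, 0.002]
force: [0.2, 0.4, -0.3]
width: 0.283
gripper_force: 8.0
jig [1.00e-01 4.43e+01 1.70e+02] [ 0.2  0.4 -0.3] [ 0.04 -0.1  -0.01]
```

```bash
python3 -m creep '[[0,0,0.1,0,0.1],[0,0,0.1,0,0.1],[0,0,0.1,0,0.1],[0,0,0.1,0,0.1],[0,0,0,0,0.1]]' 4
python3 -m creep '[[0,0,0.07,0,0.1],[0,0,0.07,0,0.1],[0,0,0.07,0,0.1],[0,0,0,0,0.1]]'
```

```text
clock: 12.18
position: [0.5461, 0.0929, 0.1543]
ee_rot: [-2.098, -2.338, 0.001]
force: [-0.8, 0.4, -0.2]
width: 0.284
gripper_force: 4.0
clock: 12.68
position: [0.5467, 0.0927, 0.1463]
ee_rot: [2.098, 2.338, 0.0]
force: [2.2, -1.5, -0.6]
width: 0.281
gripper_force: 4.0
```

```bash
python3 -m creep '[[0,0,0.06,0,0.1],[0,0,0.06,0,0.1],[0,0,0.06,0,0.1],[0,0,0,0,0.1]]' 3
python3 - <<'E'
from h import *
d=grab('wrist'); P,uv=cloud(d); H,S,V=cv2.cvtColor(d['pixels'],cv2.COLOR_BGR2HSV)[uv[:,1],uv[:,0]].astype(int).T
th=np.radians(6.3);c,s=np.cos(th),np.sin(th)
def J(p): q=np.atleast_2d(p)-[.5506,.0488,0]; return np.c_[q[:,0]*c+q[:,1]*s,-q[:,0]*s+q[:,1]*c,q[:,2]]*1000
Q=J(P); t=J(readout.observe()['position'])[0]; print('tcp',t.round(1),readout.observe()['force'])
w=(H>18)&(H<36)&(S>120)&(Q[:,2]>100)&(abs(Q[:,0])<15)&(abs(Q[:,1]-t[1])<25)
f=Q[w&(Q[:,2]-t[2]<22)]; print(len(f),f.min(0),f.max(0),np.polyfit(f[:,2],f[:,1],1)); g=Q[w&(Q[:,2]-t[2]>23)]; print('top',np.median(g,0),g.min(0),g.max(0))
E
```

```text
clock: 13.18
position: [0.5462, 0.093, 0.1388]
ee_rot: [-2.098, -2.338, 0.0]
force: [1.3, -0.9, 0.3]
width: 0.285
gripper_force: 3.0
tcp [  0.5  44.4 138.8] [ 1.95607344 -0.6752183   0.27007964]
1465 [-14.0111146   46.10455381 106.31801564] [ 14.98742097  69.35333303 160.78637182] [-0.11162213 71.22277393]
top [  0.22882864  56.11018881 167.98020035] [-14.97439542  45.83958942 161.83197795] [ 14.98218703  69.37415672 241.60546586]
```

```bash
python3 -m creep '[[0,0,0.06,0,0.1],[0,0,0,0,0.1],[0,0,0,0,0.32],[0,0,0,0,0.36],[0,0,0,0,0.5],[0,0,0,0,0.7],[0,0,0,0,0.7]]' 3
python3 - <<'E'
from h import *
d=grab('wrist','wr3.png'); P,uv=cloud(d); H,S,V=cv2.cvtColor(d['pixels'],cv2.COLOR_BGR2HSV)[uv[:,1],uv[:,0]].astype(int).T
E
```

```text
clock: 14.1
position: [0.5463, 0.093, 0.1367]
ee_rot: [-2.098, -2.338, 0.0]
force: [-0.8, -0.2, 0.2]
width: 0.638
gripper_force: 0.0
```

View pics/wr3.png

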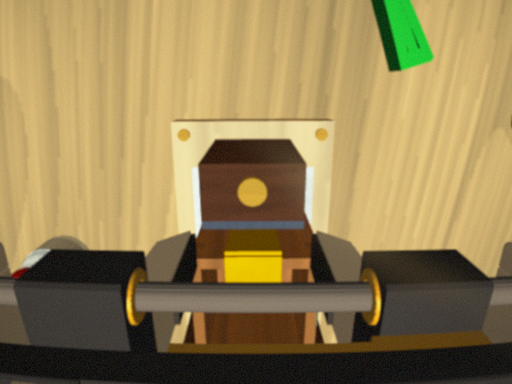

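The wedge stands free in the gap at (252,262), between the open fingers. I'll go up, check it with the top camera and head for the mallet.

```bash
python3 -m creep '[[0,0,-0.4,0,0.7],[0,0,-0.6,0,0.7],[0,0,-0.9,0,0.7],[0,0,-0.9,0,1],[-0.8,-0.3,0,0,1],[-1,-0.33,0,0,1],[-1,-0.33,0,0,1],[-1,-0.33,0,0,1],[-1,-0.33,0,0,1],[-1,-0.33,0,0,1],[-1,-0.33,0,0,1],[-1,-0.33,0,0,1]]'
cat >> h.py <<'E'
def J(p):
    th=np.radians(6.3);c,s=np.cos(th),np.sin(th)
    q=np.atleast_2d(p)-[.5506,.0488,0]; return np.c_[q[:,0]*c+q[:,1]*s,-q[:,0]*s+q[:,1]*c,q[:,2]]*1000
def wedge():
    for n in ('top','scene'):
        d=grab(n); P,uv=cloud(d); H,S,V=cv2.cvtColor(d['pixels'],cv2.COLOR_BGR2HSV)[uv[:,1],uv[:,0]].astype(int).T
        Q=J(P); w=(H>20)&(H<35)&(S>140)&(Q[:,2]>115)&(abs(Q[:,0])<30)&(abs(Q[:,1]-40)<40)
        f=Q[w]
        if len(f)<10: print(n,'few',len(f)); continue
        zt=np.percentile(f[:,2],95); g=f[f[:,2]>zt-6]
        print(n,'wedge top z',zt.round(1),'mid',np.median(g,0).round(1),g.min(0).round(1),g.max(0).round(1))
        m=(abs(Q[:,2]-110)<5)&(abs(Q[:,0])<45)&(abs(Q[:,1]+20)<60)
        for x0 in (-30,30):
            y=np.sort(Q[m&(abs(Q[:,0]-x0)<6),1]); i=np.nonzero(np.diff(y)>7)[0]; print('  ',x0,[y[k:k+2].round(1).tolist() for k in i],y[-1].round(1))
E
python3 -c "
from h import *
wedge()
rows_to([.460,-.309,.25],96.3)
d=grab('wrist'); P,_=cloud(d)
m=(np.hypot(P[:,0]-.46,P[:,1]+.31)<.05)&(P[:,2]>.11)
print('mallet',m.sum(),np.median(P[m],0) if m.any() else '')"
```

```text
clock: 15.65
position: [0.4761, -0.2296, 0.2501]
ee_rot: [2.097, 2.338, 0.001]
force: [1.2, 0.3, 0.3]
width: 1.002
gripper_force: 0.0
top wedge top z 157.2 mid [ -1.7  38.5 155. ] [-14.   24.8 151.2] [ 11.9  52.  158.1]
   -30 [] 24.7
   30 [] 24.7
scene wedge top z 157.0 mid [  1.2  36.5 155.2] [-12.7  22.9 151.7] [ 14.6  53.3 158.5]
   -30 [] 26.0
   30 [[-52.3, -44.7], [-27.4, -18.3], [-7.5, 7.4]] 26.6
t 15.75 pos [ 0.4747 -0.2338  0.2495] yaw 95.8 tilt [-0.    -0.002 -1.   ] F [0.3 0.3 0.2] w 1.001 gf 0.0 q7 0.29
shift units [-1.83 -0.56 -0.01] turn units -0.13
mallet 779 [ 0.45978937 -0.30367492  0.13021899]
```

```bash
python3 -m creep '[[-0.9,-0.28,0,0,1],[-0.9,-0.28,0,0,1],[0,0,0,0,1],[0,0,0,0,1]]' 
python3 -c "
from h import *
d=grab('wrist'); P,_=cloud(d)
for a,b in ((.131,.145),(.05,.07),(.07,.09),(.09,.12)):
  m=(np.hypot(P[:,0]-.46,P[:,1]+.31)<.045)&(P[:,2]>a)&(P[:,2]<b)
  if m.sum()>9: print('mallet',a,m.sum(),np.median(P[m],0).round(4),cv2.minEnclosingCircle((P[m,:2]*1000).astype(np.float32)))
m=(np.hypot(P[:,0]-.46,P[:,1]+.31)<.06)&(abs(P[:,2]-.005)<.004); print(P[m].min(0),P[m].max(0))
rows_to([.460,-.309,.085],96.3)"
```

```text
clock: 16.3
position: [0.4624, -0.3009, 0.2493]
ee_rot: [2.096, 2.34, 0.002]
force: [0.7, 1.3, 0.6]
width: 0.995
gripper_force: 0.0
mallet 0.131 271 [ 0.4592 -0.308   0.1319] ((459.7087707519531, -308.6022644042969), 11.331406593322754)
mallet 0.05 87 [ 0.4591 -0.2978  0.0607] ((459.0196533203125, -305.1275634765625), 11.557913780212402)
mallet 0.07 110 [ 0.4588 -0.2975  0.0805] ((459.187255859375, -305.71221923828125), 11.891737937927246)
mallet 0.09 199 [ 0.4586 -0.2973  0.1056] ((459.1220397949219, -305.8264465332031), 12.059643745422363)
[ 0.40130422 -0.35905604  0.00100088] [ 0.50016637 -0.26198009  0.00863587]
t 16.35 pos [ 0.4625 -0.3006  0.2493] yaw 96.3 tilt [ 0.001  0.001 -1.   ] F [-1.1  0.5  0.1] w 0.998 gf 0.0 q7 0.42
shift units [-0.2  -0.09  4.11] turn units 0.01
```

```bash
python3 -m creep '[[-0.21,-0.1,0.6,0,1],[0,0,0.9,0,1],[0,0,0.9,0,1],[0,0,0.9,0,1],[0,0,0.8,0,1],[0,0,0,0,0.6],[0,0,0,0,0.2],[0,0,0,0,0.1],[0,0,0,0,0.1],[0,0,0,0,0.1],[0,0,0,0,0.1],[0,0,0,0,0.1]]' 50
python3 -m creep '[[0,0,0,0,0.1],[0,0,0,0,0.1]]'
python3 -c "
from h import *
rows_to([.546,.0888,.28],96.3);print(J(readout.observe()['position']))"
```

```text
clock: 17.85
position: [0.4587, -0.3113, 0.0847]
ee_rot: [2.098, 2.338, -0.0]
force: [0.3, 0.7, 0.5]
width: 0.292
gripper_force: 0.7
clock: 18.1
position: [0.4587, -0.3112, 0.0847]
ee_rot: [-2.098, -2.338, 0.0]
force: [-0.1, -0.1, -0.7]
width: 0.265
gripper_force: 50.0
t 18.1 pos [ 0.4587 -0.3112  0.0847] yaw 96.2 tilt [-0.  0. -1.] F [-0.1 -0.1 -0.7] w 0.265 gf 49.97753083705902 q7 0.33
shift units [ 9.71  3.25 -4.88] turn units -0.02
[[-130.85743048 -347.75254767   84.68154735]]
```

```bash
python3 -m creep '[[0,0,-0.4,0,0.1],[0,0,-0.9,0,0.1],[0,0,-0.9,0,0.1],[0,0,-0.9,0,0.1],[0,0,-0.9,0,0.1],[0,0,-0.9,0,0.1],[0.9,0.3,0,0,0.1],[0.95,0.325,0,0,0.1],[0.95,0.325,0,0,0.1],[0.95,0.325,0,0,0.1],[0.95,0.325,0,0,0.1],[0.95,0.325,0,0,0.1]]' 50
python3 -m creep '[[0.95,0.325,0,0,0.1],[0.95,0.325,0,0,0.1],[0.95,0.325,0,0,0.1],[0.7,0.2,0,0,0.1],[0.36,0.15,0,0,0.1],[0,0,0,0,0.1],[0,0,0,0,0.1]]'
python3 - <<'E'
from h import *
rows_to([.5464,.0866,.246],96.3); s=readout.observe(); print(J(s['position']),s['joint_efforts'])
d=grab('wrist','wr4.png')
P,uv=cloud(d); Q=J(P)
t=J(s['position'])[0]
m=(np.hypot(Q[:,0]-t[0],Q[:,1]-t[1])<26)&(Q[:,2]>t[2]-95)&(Q[:,2]<t[2]-20); q=Q[m]-t
for a in range(-90,-20,10):
    r=q[(q[:,2]>a)&(q[:,2]<=a+10)]
    if len(r)>4: print(a,len(r),r.min(0).round(1),np.median(r,0).round(1),r.max(0).round(1))
E
```

```text
clock: 19.6
position: [0.5105, -0.0768, 0.2816]
ee_rot: [2.098, 2.338, -0.0]
force: [0.5, -0.1, -3.3]
width: 0.266
gripper_force: 50.0
clock: 20.48
position: [0.5465, 0.0813, 0.2807]
ee_rot: [2.1, 2.336, -0.002]
force: [0.0, 0.1, -3.5]
width: 0.263
gripper_force: 50.0
t 20.48 pos [0.5465 0.0813 0.2807] yaw 96.1 tilt [-0.    -0.001 -1.   ] F [ 0.   0.1 -3.5] w 0.263 gf 49.97697651386261 q7 -0.35
shift units [0.13 0.01 0.87] turn units -0.05
[[ -0.4982487   32.73339776 280.67484535]] [-1.06329136e+00 -5.64808345e+01 -7.87062317e+00 -3.32792687e+01
 -1.76213854e-01 -2.85309402e-02 -7.61196861e-03]
-90 51 [-17.1   9.4 -83.9] [  0.9  21.9 -81.5] [ 20.4  23.6 -80. ]
-80 173 [-19.1   8.9 -79.9] [  0.8  21.6 -75.7] [ 20.8  24.  -70. ]
-70 164 [-17.8  10.7 -70. ] [  0.8  22.3 -64.9] [ 20.2  24.1 -60.1]
-60 191 [-18.3  10.  -60. ] [  0.8  22.4 -54.8] [ 20.8  24.4 -50. ]
-50 1901 [-21.3 -12.8 -50. ] [  0.8  13.  -44.7] [ 22.2  24.8 -40. ]
-40 205 [-11.3   4.7 -40. ] [  0.7  13.1 -34.7] [ 12.  15. -30.]
-30 240 [-11.6   4.1 -30. ] [  0.7  13.5 -24.6] [ 12.   15.  -20.1]
```

View pics/wr4.png

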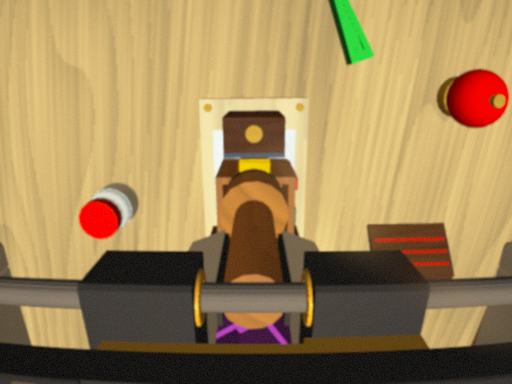

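The wrist view shows the mallet held upright at (252,230), with the yellow wedge top at (254,165) just ahead of it. I'll centre on it and lower.

```bash
python3 -m creep '[[0.09,0,0.3,0,0.1],[0,0,0.4,0,0.1],[0,0,0.15,0,0.1],[0,0,0,0,0.1],[0,0,0,0,0.1]]'
python3 -m creep '[[0,0,0.04,0,0.1],[0,0,0.04,0,0.1],[0,0,0.04,0,0.1],[0,0,0,0,0.1]]'
python3 -c "
from h import *
s=readout.observe();print(J(s['position']),s['force'])"
```

```text
clock: 21.15
position: [0.5464, 0.0867, 0.247]
ee_rot: [2.098, 2.338, 0.001]
force: [-0.4, -0.2, -3.2]
width: 0.267
gripper_force: 50.0
clock: 21.65
position: [0.5461, 0.0865, 0.2418]
ee_rot: [-2.098, -2.338, 0.0]
force: [-0.3, 0.1, -2.5]
width: 0.263
gripper_force: 50.0
[[ -0.3210288   37.95608442 241.78019878]] [-0.29947066  0.11534709 -2.4817036 ]
```

```bash
for i in 1; do python3 -m creep '[[0,0,0.025,0,0.1],[0,0,0.025,0,0.1],[0,0,0,0,0.1]]'; done | grep -E 'pos|force: \['
python3 -m creep '[[0,0,0.025,0,0.1],[0,0,0.025,0,0.1],[0,0,0,0,0.1]]' | grep -E 'pos|force: \['
```

```text
position: [0.5461, 0.0865, 0.2398]
force: [-0.5, 0.5, -3.3]
position: [0.5461, 0.0865, 0.2378]
force: [-0.0, 0.4, -2.5]
```

```bash
python3 -m creep '[[0,0,0.025,0,0.1],[0,0,0,0,0.1]]' | grep -E 'pos|force: \['
```

```text
position: [0.5462, 0.0865, 0.2368]
force: [1.0, 0.1, -3.1]
```

```bash
python3 -m creep '[[0,0,0.025,0,0.1],[0,0,0,0,0.1]]' | grep -E 'pos|force: \['
python3 -m creep '[[0,0,0.025,0,0.1],[0,0,0,0,0.1]]' | grep -E 'pos|force: \['
python3 -m creep '[[0,0,0.025,0,0.1],[0,0,0,0,0.1]]' | grep -E 'pos|force: \['
```

```text
position: [0.5463, 0.0866, 0.2361]
force: [-0.0, 0.0, -0.7]
position: [0.5465, 0.0867, 0.2359]
force: [-1.9, -1.1, 7.9]
position: [0.5467, 0.0868, 0.2358]
force: [-3.3, -2.0, 14.5]
```

```bash
python3 -m creep '[[0,0,0.01,0,0.1],[0,0,0,0,0.1],[0,0,0,0,0.1]]' | grep -E 'pos|force: \['
```

```text
position: [0.5467, 0.0868, 0.2358]
force: [-5.8, -1.8, 18.0]
```

The push is about 21 N against the 3.4 N mallet weight, and the wedge no longer sinks. I'll lift off and check.

```bash
python3 -m creep '[[0,0,-0.05,0,0.1],[0,0,-0.2,0,0.1],[0,0,-0.5,0,0.1],[0,0,-0.5,0,0.1],[-0.9,-0.32,0,0,0.1],[-0.95,-0.325,0,0,0.1],[-0.95,-0.325,0,0,0.1],[-0.95,-0.325,0,0,0.1],[-0.95,-0.325,0,0,0.1],[0,0,0,0,0.1]]' 
python3 -c "
from h import *
wedge()
rows_to([.4587,-.3112,.27],96.3)
for n in ('top','scene'):
  d=L(n);P,_=cloud(d);Q=J(P)
  m=(abs(Q[:,2]-110)<4)&(abs(Q[:,0])<38)&(abs(Q[:,1]+20)<50); print(n,Q[m].min(0),np.percentile(Q[m,1],[99,100]))
  k=(abs(Q[:,2]-105)<4)&(abs(Q[:,0])<50)&(abs(Q[:,1]+80)<19); print('stop y',np.percentile(Q[k,1],[1,99]))
"
```

```text
clock: 25.02
position: [0.5012, -0.1114, 0.2833]
ee_rot: [2.105, 2.332, -0.003]
force: [-0.3, 0.4, -2.6]
width: 0.263
gripper_force: 50.0
top wedge top z 156.7 mid [ -1.6  38.4 154.7] [-14.1  24.6 150.8] [ 12.2  52.2 157.7]
   -30 [] 24.6
   30 [] 24.8
scene wedge top z 156.9 mid [  1.6  37.8 154.4] [-11.8  24.3 151.2] [ 14.3  51.5 159.1]
   -30 [[-73.0, -65.0]] 25.4
   30 [[-33.8, -26.6], [-13.9, 13.8]] 25.5
t 25.12 pos [ 0.5021 -0.1074  0.2836] yaw 96.2 tilt [ 0.  0. -1.] F [ 1.   0.5 -2.3] w 0.265 gf 49.978092312812805 q7 0.05
shift units [-4.95 -1.62  0.34] turn units -0.04
top [-37.85375925 -69.93989287 106.00630495] [24.75744191 27.97802935]
stop y [-90.04055281 -62.40943607]
scene [-37.8940629  -69.81565253 106.03507439] [26.39267277 28.74605853]
stop y [-90.72978513 -61.74747779]
```

The wedge stands locked and upright, and the case is at the stop with its front face at jig y of about 25. Now the mallet goes back.

```bash
python3 -m creep '[[-0.95,-0.31,0,0,0.1],[-1,-0.32,0,0,0.1],[-1,-0.33,0,0,0.1],[-1,-0.33,0,0,0.1],[-0.97,-0.33,0,0,0.1],[0,0,0.8,0,0.1],[0,0,0.9,0,0.1],[0,0,0.9,0,0.1],[0,0,0.9,0,0.1],[0,0,0.6,0,0.1],[0,0,0.3,0,0.1],[0,0,0,0,0.1]]' 
python3 -c "
from h import *
rows_to([.4587,-.3112,.0847],96.3)
d=grab('wrist'); s=readout.observe(); P,_=cloud(d); R=cv2.Rodrigues(np.array(s['ee_rot']))[0]; q=(P-s['position'])@R*1000
for a in (30,40,45,55,65,70):
    r=q[(np.hypot(q[:,0],q[:,1])<26)&(q[:,2]>a)&(q[:,2]<a+6)]
    if len(r)>4: print(a,len(r),r.min(0).round(1),np.median(r,0).round(1),r.max(0).round(1))
"
```

```text
clock: 26.62
position: [0.4593, -0.3092, 0.1073]
ee_rot: [-2.096, -2.339, -0.0]
force: [-0.2, 0.3, -2.5]
width: 0.263
gripper_force: 50.0
t 26.62 pos [ 0.4593 -0.3092  0.1073] yaw 96.3 tilt [-0.     0.001 -1.   ] F [-0.2  0.3 -2.5] w 0.263 gf 49.976781606674194 q7 0.34
shift units [-0.05 -0.02  0.56] turn units -0.01
30 134 [  4.7 -12.   30.1] [14.   0.  32.7] [15.4 11.6 36. ]
40 1143 [ -9.  -19.6  40. ] [13.   0.3 44.2] [25.4 19.7 46. ]
45 1108 [-12.2 -21.8  45. ] [15.1 -0.6 46.6] [25.4 21.9 50.9]
55 114 [ 10.8 -18.6  55.1] [22.8  0.3 57.5] [25.1 20.3 61. ]
65 98 [ 13.8 -18.6  65.1] [22.7 -0.7 67.8] [24.8 17.7 71. ]
70 93 [  9.7 -18.2  70.3] [22.6  1.  73. ] [24.6 20.4 76. ]
```

```bash
python3 -m creep '[[-0.04,-0.02,0.2,0,0.1],[0,0,0.2,0,0.1],[0,0,0,0,0.1],[0,0,0.03,0,0.1],[0,0,0.03,0,0.1],[0,0,0,0,0.1]]' | grep -E 'pos|force: \['
python3 -m creep '[[0,0,0.025,0,0.1],[0,0,0,0,0.1]]' | grep -E 'pos|force: \['
python3 -m creep '[[0,0,0.025,0,0.1],[0,0,0,0,0.1]]' | grep -E 'pos|force: \['
```

```text
position: [0.4583, -0.3117, 0.0891]
force: [0.0, -0.4, -3.7]
position: [0.4583, -0.3117, 0.0881]
force: [0.4, 0.7, -3.2]
position: [0.4583, -0.3117, 0.0871]
force: [-0.3, 0.1, -3.4]
```

```bash
python3 -m creep '[[0,0,0.025,0,0.1],[0,0,0,0,0.1]]' | grep -E 'pos|force: \['
python3 -m creep '[[0,0,0.02,0,0.1],[0,0,0,0,0.1]]' | grep -E 'pos|force: \['
python3 -m creep '[[0,0,0.015,0,0.1],[0,0,0,0,0.1]]' | grep -E 'pos|force: \['
```

```text
position: [0.4583, -0.3117, 0.086]
force: [0.3, -0.2, -3.5]
position: [0.4583, -0.3117, 0.0853]
force: [-0.6, -0.6, -3.2]
position: [0.4584, -0.3117, 0.0847]
force: [0.1, -0.6, -2.8]
```

```bash
python3 -m creep '[[0,0,0.015,0,0.1],[0,0,0,0,0.1]]' | grep -E 'pos|force: \['
python3 -m creep '[[0,0,0.01,0,0.1],[0,0,0,0,0.1]]' | grep -E 'pos|force: \['
```

```text
position: [0.4585, -0.3118, 0.0846]
force: [-2.2, 1.2, 4.5]
position: [0.4585, -0.3118, 0.0846]
force: [-2.9, 2.3, 9.9]
```

Seated. I'll ease off the pressure, release, go up and check everything.

```bash
python3 -m creep '[[0,0,-0.02,0,0.1],[0,0,0,0,0.28],[0,0,0,0,0.32],[0,0,0,0,0.4],[0,0,0,0,0.6],[0,0,0,0,0.9],[0,0,0,0,1],[0,0,-0.4,0,1],[0,0,-0.9,0,1],[0,0,-0.9,0,1],[0,0,-0.9,0,1],[0,0,-0.9,0,1]]' 10
python3 -m creep '[[-0.9,0,0,0,1],[-0.9,0,0,0,1],[-0.9,0,0,0,1],[0,0,0,0,1],[0,0,0,0,1]]'
python3 - <<'E'
from h import *
wedge(); grab('top','top9.png')
for n in ('top','scene'):
    P,_=cloud(L(n)); m=(np.hypot(P[:,0]-.46,P[:,1]+.31)<.06)&(P[:,2]>.125)&(P[:,2]<.145); print(n,m.sum(),np.median(P[m],0))
rows_to([.46,-.31,.25],96.3)
E
```

```text
clock: 30.68
position: [0.4583, -0.3114, 0.247]
ee_rot: [2.097, 2.338, 0.0]
force: [0.9, -0.2, -0.4]
width: 1.0
gripper_force: 0.0
clock: 31.3
position: [0.4702, -0.4182, 0.2452]
ee_rot: [2.097, 2.339, 0.001]
force: [0.1, 0.8, -0.3]
width: 0.997
gripper_force: 0.0
top wedge top z 156.7 mid [ -1.8  38.7 155. ] [-13.9  24.8 151.6] [ 12.1  52.3 158.9]
   -30 [] 24.8
   30 [] 24.5
scene wedge top z 157.1 mid [  1.7  38.6 154.7] [-11.5  23.8 151.5] [ 14.6  52.6 158.7]
   -30 [] 27.1
   30 [[-52.1, -44.8], [-27.4, -19.3], [-11.6, 13.2]] 25.9
top 109 [ 0.45731355 -0.30756026  0.13253704]
scene 102 [ 0.46083857 -0.30991318  0.13225212]
t 31.45 pos [ 0.4703 -0.4178  0.2452] yaw 96.3 tilt [ 0. -0. -1.] F [ 0.2 -0.2  0. ] w 0.998 gf 0.0 q7 0.56
shift units [ 2.71  0.04 -0.12] turn units -0.0
```

View pics/top9.png

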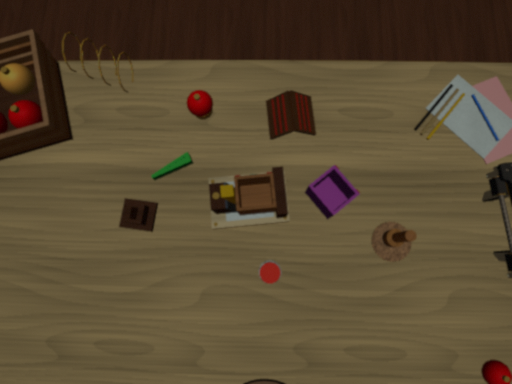

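The final view shows the wedge in the gap at (227,192), with the case against the stop. The mallet is upright on its mat at (395,238), and nothing else has moved.

```bash
python3 -c "
from cell import sign_off
print(sign_off())"
```

```text
the job is handed in; nothing more can be done
None
```

The job is handed in at about 31 s: the wedge is tapped down with about 21 N, the case is against the end stop to within camera accuracy (1–2 mm), the mallet is upright on its mat, and nothing else was moved; the verdict was not shown.

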